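Load the slide box into the microscope's loading lane

TASK

Slowly push the slide box along the loading lane with the fingers until it sits squarely home against the end stop, without the box or the robot touching either guide rail. Then press the load button fully down and let it come back up. Do not lift or tip the box, do not press the button before the box is home, and leave the jar, the bottle and the small box where they stand.

Things in the scene. Friction and masses are not known exactly. Their poses are not given: they have to be found in the camera images.
- box_center (a point): Centre (half-way up) of the slide box: closed grey plastic box, 100 mm long (its x), 76 mm wide (y), 45 mm high, 0.2 to 0.45 kg, dark seam, blank paper label on top. It starts flat on the lane's floor at the open end, its front part already between the rails, its x axis roughly along the lane's x, and slides with plain friction. Push it on its rear (-x) face.
- lane: Fixed loading lane: black floor plate 8 mm thick, 130 mm wide (y), from x = -220 to +170 mm; x runs along the lane from the open end to the end stop. Origin on the centre line at bench height (plate's underside). End stop: steel bar across the lane, 22 mm high above the plate, its face at x = +150 mm, so a box that is home has its centre at x = +100 mm.
- rail_left: Left guide rail (lane's +y side), not to be touched: fixed aluminium bar 12 mm wide, top 15 mm above the plate (23 mm above the bench), from lane x = -120 to +150 mm. Origin at lane x = 0, under the middle of its width; inner face at lane y = +47 mm (94 mm between the rails: 9 mm each side of a centred box). The box's upper 30 mm stand above the rails.
- rail_right: Right guide rail, the same on the lane's -y side, inner face at lane y = -47 mm. Not to be touched.
- load_button_top (a point): Middle of the top of the load button: a round black cap 32 mm across, on a low round grey housing standing on the bench to the left or right of the lane. Pressed straight down; travel 6 mm.
- load_button (a joint): Travel of the load button in m: 0 = up, 0.006 = fully down. A spring returns it; fully down takes about 5 N.
- stain_jar: Round lidded jar, 52 mm across, 70 mm high, standing on the other side of the lane from the button. Origin at the centre of its underside. Leave alone.
- oil_bottle: Amber bottle, 38 mm across, 85 mm high, on the far side of the lane. Origin at the centre of its underside. Leave alone.
- coverslip_box: Small white box 50 x 35 x 30 mm on the far side of the lane. Origin at the centre of its underside. Leave alone.
Not all that is in view belongs to the job. What is shaped like the part that bears box_center but pink is not meant.

How it is judged:
On the way, in this order (a step that is already met when the one before it is completed fails the run):
1. the slide box is home: within 4 mm of the end stop, square to it, at rest (x of box_center in the frame of lane above 0.096 m and angle between the x axis of box_center and the x axis of lane, either way round below 0.06 rad and linear speed of slide_box below 0.01 m/s), for 0.2 s.
2. the load button is pressed down (value of joint load_button above 0.004 m), for 0.05 s.
At the end, for the whole second after the job is handed in: The slide box lies flat in the lane, at rest, its front within 4 mm of the end stop and square to it within 0.06 rad, between the rails; the load button has been pressed (at least 4 of its 6 mm) after that and is up again (all of step 1 and x of box_center in the frame of lane below 0.104 m and y of box_center in the frame of lane between -0.0095 and 0.0095 m and angle between box_center's own z axis and vertical below 0.05 rad and value of joint load_button below 0.002 m); the robot touches nothing.
It fails at once if the box or the robot touches a guide rail (over 0.5 N) (contact force between any of rail_left, rail_right and anything else above 0.5 N).
It fails at once if the slide box is lifted more than 8 mm or tipped more than 0.12 rad (height (world z) of box_center above 0.0385 m or angle between box_center's own z axis and vertical above 0.12 rad).
It fails at once if the slide box is shoved faster than 0.35 m/s (linear speed of slide_box above 0.35 m/s).
It fails at once if the button is pressed before the box is home (value of joint load_button above 0.003 m and x of box_center in the frame of lane below 0.094 m).
It fails at once if the jar, the bottle or the small box is moved more than 15 mm or tipped (distance of any of stain_jar, oil_bottle, coverslip_box from where it was at the start of the episode above 0.015 m or angle between any of stain_jar, oil_bottle, coverslip_box's own z axis and vertical above 0.3 rad).
It also fails if it takes over 53 s, if anything falls off the work surface, if the arm or the gripper's body presses on something with over 40 N, if the wrist force passes 120 N, or if a joint passes its speed limit or range.

ROBOT

A 6-joint arm with a two-finger parallel gripper is mounted at the origin on the work surface. World frame = base frame: x ahead of the robot, y to its left, z up, the work surface at z = 0. Lengths are in m, angles in rad, forces in N, time in s.
With the tool pointing down it reaches from about 0.325 to 0.775 m from the base axis. Payload 5.5 kg.
Tool frame: the origin (TCP) lies on the front face of the gripper's body, between the roots of the fingers; the fingertips stand ahead of it and the grasp point (between the pads) lies 61 mm ahead of it (bot.nose_length is the z of the fingertips in the tool frame, in m); z points along the fingers, x is the direction in which the jaws open and shut, and the axes are right-handed (so a half turn about z gives the same grasp; the last joint's range is limited). The gripper opens to 88 mm and grips with 3 to 60 N. Pads are 20 mm wide; open, the fingers measure 115 mm over their backs; the gripper's body (75 mm by 178 mm) begins 61 mm behind the grasp point.
Start: joints at [-1.326, 0.091, 1.231, -0, 1.82, -0.057], TCP at [0.178, -0.573, 0.303] pointing down, gripper open.
Joint ranges: [-2.87, 2.87], [-0.86, 2.18], [0.17, 2.46], [-1.51, 4.65], [0.06, 2.69], [-2.65, 2.65]. Speed limits (rad/s): [2.57, 2.57, 3.01, 3.14, 3.14, 3.14].

INTERFACE

Orientations are given as a 3x3 rotation matrix whose columns are the frame's x, y, z axes.
In Python, from rig import status, optics, ticket, bot gives the robot as it stands.
- The arm moves only by the tool apply_moves, never from a script. Its argument "rows" is a list of rows, each a list of 7 numbers: the turn, a rotation vector about the tool's x, y, z in rad, then the shift along the tool's x, y, z in mm, then the opening, from 0 (shut) to 1 (fully open). In form: [[rx, ry, rz, tx, ty, tz, gripper], ...]. A call has 1 to 10 rows; each row shifts and turns the pose as measured when the row begins, along the tool's axes as they then stand; what a row does not reach is not made up. A row lasts 1/12 s, in which the tool goes at most 41.7 mm and 7.16 degrees, less where a joint would pass 70% of its speed; a pose out of reach is approached as far as the arm can. A call with a gripper value outside its range is refused whole. The fingers move at their own pace and stop on an object; the grip force is fixed at half the most. Time passes only in rows, so rows that do not move let the fingers close. It gives the time, the measured TCP pose, the force and the opening at its end, in the units of the state.
- status.sense(): the state, without advancing time (a new reading comes with each control period).
- optics.get_image(name): name is "side" or "top"; returns the picture (400x640x3 uint8, red, green, blue); there is no depth.
- optics.camera_model(name): a dict with "fx", "fy", "cx", "cy" (pixels), "D" ([k1, k2, p1, p2, k3] as OpenCV has them; the pictures are not rectified), "world_to_cam" (4x4, takes a point from world to camera coordinates). Camera axes: x right, y down, z forward; pixel columns grow to the right and rows downward; lengths in m; the calibration is good to about 2 mm. A picture is of the moment at which its call begins. camera_model takes no time and is no camera call.
- ticket.finish_job(): hands the job in, once; it reports no verdict.
The state is a dict: "time_s": time; "q": joint angles; "joint_velocities": joint speeds; "tau": joint torques, N m; "position": TCP position; "eef_rot": TCP orientation; "ft_force": force on the tool from outside, world axes, zero at the start; "moment": the same for the moment, N m; "opening": finger opening in m.
Only numpy, scipy, OpenCV 4.12 (cv2) and the standard library are available. Lean on these libraries where they do the work, as an engineer would, in place of code of your own. Each camera call takes 0.05 s, during which the arm holds its last target.

## Working session

There is one attempt and no reset: what is moved stays moved. The work goes in short steps, Python scripts to look and compute and a tool call to move; the robot and the scene stay as the last step left them, time stands still between calls to the robot, and variables do not carry over. Pictures are saved under pics/ and viewed, and the job is handed in when it is done.

Besides the shell and the picture viewer there is one more tool, called as name([rows], argument=value, ...), one row to a line, values as JSON. apply_moves: Moves the arm, as the interface text tells. Its arguments: {"type":"object","properties":{"rows":{"type":"array","items":{"type":"array","items":{"type":"number"}}}},"required":["rows"]}

```bash
mkdir -p pics; ls
python3 - <<'E'
from rig import status, optics, ticket, bot
import cv2, numpy as np
np.set_printoptions(precision=4,suppress=True)
for n in ("side","top"):
    cv2.imwrite(f"pics/{n}0.png",optics.get_image(n)[:,:,::-1]); 
    m=optics.camera_model(n); print(n,{k:np.array(v) for k,v in m.items()})
s=status.sense()
for k,v in s.items(): print(k,np.array(v))
print(bot.nose_length, dir(bot))
E
```

```text
pics
side {'fx': array(468.5749), 'fy': array(468.5749), 'cx': array(327.0984), 'cy': array(208.5801), 'D': array([-0.0719,  0.    ,  0.    ,  0.    ,  0.    ]), 'world_to_cam': array([[-0.7272, -0.6864,  0.0063,  0.3951],
       [-0.3878,  0.4033, -0.8288,  0.2433],
       [ 0.5664, -0.6052, -0.5595,  0.798 ],
       [ 0.    ,  0.    ,  0.    ,  1.    ]])}
top {'fx': array(390.5807), 'fy': array(390.5807), 'cx': array(321.4275), 'cy': array(187.4663), 'D': array([-0.0155,  0.    ,  0.    ,  0.    ,  0.    ]), 'world_to_cam': array([[ 0.0272, -0.9993, -0.027 ,  0.0002],
       [-0.9972, -0.0252, -0.0703,  0.5224],
       [ 0.0695,  0.0289, -0.9972,  0.943 ],
       [ 0.    ,  0.    ,  0.    ,  1.    ]])}
time_s 0.1
q [-1.3257  0.0918  1.2318 -0.      1.8198 -0.0567]
joint_velocities [-0.0002 -0.0013 -0.003  -0.0012  0.0006 -0.0018]
tau [  0.0026 -44.7858 -40.7569   0.0702   0.0285  -0.0001]
position [ 0.1783 -0.5728  0.3016]
eef_rot [[ 0.2973 -0.9548 -0.0004]
 [-0.9548 -0.2973  0.0017]
 [-0.0018 -0.0001 -1.    ]]
ft_force [-0.4381  0.6611 -0.6604]
moment [-0.0126  0.0049  0.0406]
opening 0.08762246340010386
0.08 ['PlanningError', '__class__', '__delattr__', '__dict__', '__dir__', '__doc__', '__eq__', '__format__', '__ge__', '__getattribute__', '__getstate__', '__gt__', '__hash__', '__init__', '__init_subclass__', '__le__', '__lt__', '__module__', '__ne__', '__new__', '__reduce__', '__reduce_ex__', '__repr__', '__setattr__', '__sizeof__', '__str__', '__subclasshook__', '__weakref__', 'nose_length']
```

View pics/side0.png

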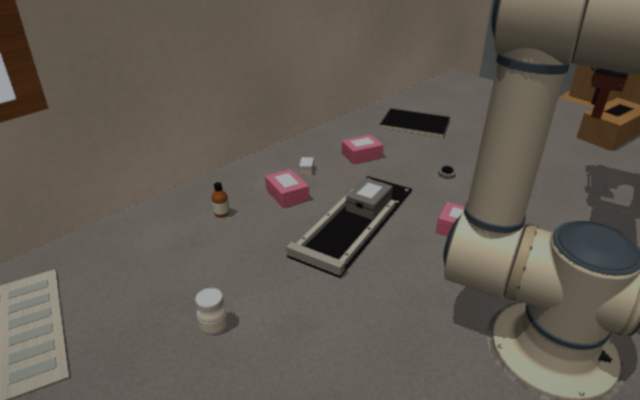

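View pics/top0.png

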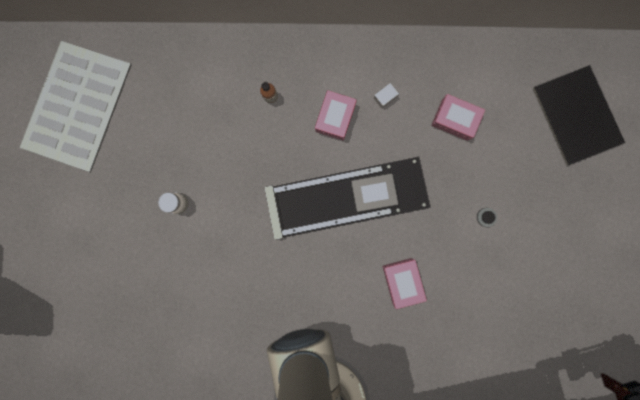

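The top view shows the lane from its open end at about (425,185) to the stop at (273,212). The grey box is at (375,192), the button at (487,217), and the jar at (171,203). I'll zoom in to measure.

```bash
cat > h.py <<'E'
from rig import status, optics, ticket, bot
import cv2, numpy as np
np.set_printoptions(precision=4,suppress=True)
def cam(n):
    m=optics.camera_model(n); K=np.array([[m['fx'],0,m['cx']],[0,m['fy'],m['cy']],[0,0,1.]])
    return K,np.array(m['D'],float),np.array(m['world_to_cam'])
def p2w(n,uv,z):
    K,D,T=cam(n); uv=np.array(uv,float).reshape(-1,1,2)
    xy=cv2.undistortPoints(uv,K,D).reshape(-1,2)
    R,t=T[:3,:3],T[:3,3]; c=-R.T@t; d=np.c_[xy,np.ones(len(xy))]@R
    return c+d*((z-c[2])/d[:,2])[:,None]
def w2p(n,P):
    K,D,T=cam(n); return cv2.projectPoints(np.array(P,float).reshape(-1,1,3),cv2.Rodrigues(T[:3,:3])[0],T[:3,3],K,D)[0].reshape(-1,2)
def crop(n,img,x0,y0,w,h,s,out):
    cv2.imwrite(out,cv2.resize(img[y0:y0+h,x0:x0+w],None,fx=s,fy=s,interpolation=cv2.INTER_CUBIC)[:,:,::-1])
E
python3 - <<'E'
from h import *
im=cv2.imread('pics/top0.png')[:,:,::-1]
im=np.clip(im.astype(float)*1.8,0,255).astype('uint8')
crop('top',im,260,145,180,100,4.4,'pics/t1.png')
im=np.clip(cv2.imread('pics/side0.png')[:,:,::-1].astype(float)*1.8,0,255).astype('uint8')
crop('side',im,280,150,180,130,4.4,'pics/s1.png')
E
```

```text
(no output)
```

View pics/t1.png

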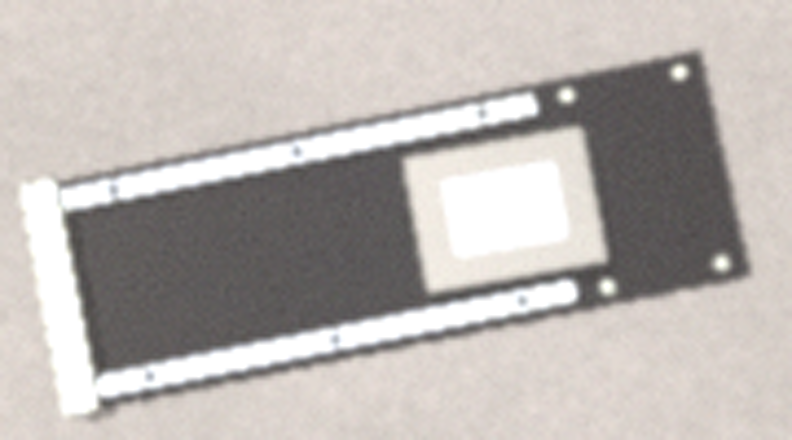

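View pics/s1.png

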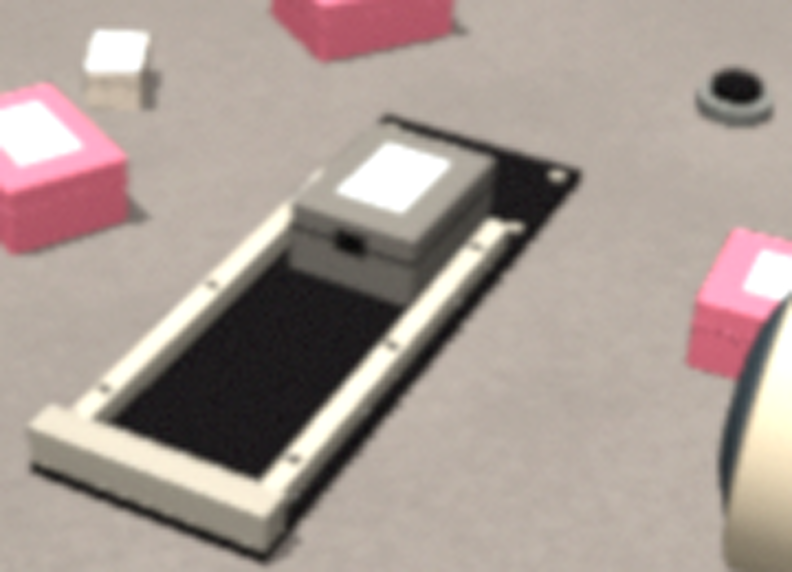

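```bash
cat >> h.py <<'E'
from scipy.ndimage import map_coordinates, gaussian_filter
def edge(n,img,A,B,z,half=5,N=40,trim=.12):
    """A,B: world xy approx ends; returns world xy edge points (subpixel max gradient across the line) at height z"""
    g=gaussian_filter(img.astype(float).mean(2),.7)
    a,b=w2p(n,[[*A,z],[*B,z]]); d=(b-a)/np.linalg.norm(b-a); nn=np.array([-d[1],d[0]])
    s=np.arange(-half,half+.01,.1); pts=[]
    for t in np.linspace(trim,1-trim,N):
        c=a+(b-a)*t; q=c+s[:,None]*nn
        v=map_coordinates(g,[q[:,1],q[:,0]],order=3); gr=np.abs(np.gradient(v))
        i=gr.argmax(); w=np.clip(np.arange(i-8,i+9),0,len(s)-1)
        pts.append(c+nn*((s[w]*gr[w]).sum()/gr[w].sum()))
    return p2w(n,pts,z)[:,:2]
def line(P):
    P=np.array(P)
    for _ in range(4):
        c=P.mean(0); d=np.linalg.svd(P-c)[2][0]; r=np.abs((P-c)@[-d[1],d[0]])
        P=P[r<=max(2*np.median(r),2e-4)]
    return c,d,r.std()
E
python3 - <<'E'
from h import *
im=cv2.imread('pics/top0.png')[:,:,::-1]
f=lambda X:(np.array(X)+.5)/4.4-.5+[260,145]
pl=p2w('top',f([(700,53),(748,272)]),.008)[:,:2]; print('plate open corners',pl, np.linalg.norm(pl[0]-pl[1]))
bx=p2w('top',f([(403,157),(583,126),(608,262),(427,293)]),.053)[:,:2]
print('box',bx,bx.mean(0),[np.linalg.norm(bx[i]-bx[i-1]) for i in range(4)])
rl=p2w('top',f([(97,385),(577,292)]),.023)[:,:2]; rr=p2w('top',f([(62,200),(538,105)]),.023)[:,:2]
print('rails',rl,rr,[np.linalg.norm(r[0]-r[1]) for r in (rl,rr)])
# unit dirs
for nm,r in(('L',rl),('R',rr)):
    d=r[0]-r[1]; print(nm,np.arctan2(d[1],d[0]))
print('button top cam', p2w('top',[487.5,217],.025))
E
```

```text
plate open corners [[ 0.6059 -0.2257]
 [ 0.4828 -0.2536]] 0.1261545176656901
box [[ 0.5386 -0.0572]
 [ 0.5578 -0.1536]
 [ 0.485  -0.1679]
 [ 0.4658 -0.0716]] [ 0.5118 -0.1126] [np.float64(0.07421508752004832), np.float64(0.09824222110829148), np.float64(0.07422183885326997), np.float64(0.09819584170938055)]
rails [[ 0.4104  0.1078]
 [ 0.4689 -0.1561]] [[ 0.5125  0.1309]
 [ 0.5722 -0.133 ]] [np.float64(0.27034444625182846), np.float64(0.2705603724458089)]
L 1.7890946280325664
R 1.793347552092547
button top cam [[ 0.4605 -0.3886  0.025 ]]
```

```bash
cat >> h.py <<'E'
def lane_fit(n,img,yaw=1.791,o=np.array([.494,-.0275])):
    for _ in range(2):
        ex=np.array([np.cos(yaw),np.sin(yaw)]); ey=np.array([-ex[1],ex[0]]); L=lambda x,y:o+x*ex+y*ey
        off=[];
        res={}
        for nm,y,z,x0,x1 in (('plL',.065,.008,-.21,.14),('plR',-.065,.008,-.21,.14),('rLo',.059,.023,-.11,.14),('rRo',-.059,.023,-.11,.14),('rLi',.047,.023,-.1,.1),('rRi',-.047,.023,-.1,.1)):
            c,d,s=line(edge(n,img,L(x0,y),L(x1,y),z,half=2.2)); 
            d=d*np.sign(d@ex); res[nm]=((c-o)@ey-(np.arctan2(d[1],d[0])-yaw)*((c-o)@ex),np.arctan2(d[1],d[0]),s)
        yield res,o,yaw
        break
E
python3 - <<'E'
from h import *
im=cv2.imread('pics/top0.png')[:,:,::-1]
for res,o,yaw in lane_fit('top',im):
    for k,v in res.items(): print(k,np.array(v))
ex=np.array([np.cos(yaw),np.sin(yaw)]); ey=np.array([-ex[1],ex[0]]); L=lambda x,y:o+x*ex+y*ey
for nm,x,z,y0,y1 in (('open',-.22,.008,-.06,.06),('stopF',.15,.030,-.04,.04),('stopB',.17,.030,-.06,.06)):
    c,d,s=line(edge('top',im,L(x,y0),L(x,y1),z,half=3)); print(nm,(c-o)@ex,(c-o)@ey,np.arctan2(d[1],d[0]),s)
E
```

```text
plL [0.0599 1.7921 0.    ]
plR [-0.0612  1.7995  0.0001]
rLo [0.058  1.7982 0.0001]
rRo [-0.0597  1.7984  0.0001]
rLi [0.0458 1.7976 0.0001]
rRi [-0.0477  1.7987  0.0001]
open -0.21863039021965336 -0.0035358035252267546 -2.9134581676758287 5.292928296018761e-05
stopF 0.15090445610342576 8.89544312445129e-05 -2.913034740417937 0.00011760267551984937
stopB 0.1708116859203069 0.0002100860070936447 -2.914136687525793 0.0001652695673010041
```

```bash
cat >> h.py <<'E'
YAW=1.7982
_ex=np.array([np.cos(1.791),np.sin(1.791)]);_ey=np.array([-_ex[1],_ex[0]])
O=np.array([.494,-.0275])+.001*_ex-.0009*_ey
EX=np.array([np.cos(YAW),np.sin(YAW)]);EY=np.array([-EX[1],EX[0]])
def L(x,y): return O+x*EX+y*EY
def toL(p): p=np.atleast_2d(p)-O; return np.c_[p@EX,p@EY]
def box_fit(n,img,x,y,a,z=.053,half=3,it=3,sides='fblr'):
    """x,y,a lane-frame guess of box top"""
    for _ in range(it):
        ca,sa=np.cos(a),np.sin(a); u=np.array([ca,sa]); v=np.array([-sa,ca]); c0=np.array([x,y]); r={}
        def W(p): return L(*p)
        for k,(p,q) in dict(f=(c0+.05*u-.038*v,c0+.05*u+.038*v),b=(c0-.05*u-.038*v,c0-.05*u+.038*v),l=(c0-.05*u+.038*v,c0+.05*u+.038*v),r=(c0-.05*u-.038*v,c0+.05*u-.038*v)).items():
            if k not in sides: continue
            c,d,s=line(toL(edge(n,img,W(p),W(q),z,half=half)))
            ang=np.arctan2(d[1],d[0])
            if k in'fb': ang-=np.pi/2
            ang=(ang+np.pi/2)%np.pi-np.pi/2
            r[k]=((c-c0)@(u if k in'fb' else v),ang,s,(c))
        a=np.mean([r[k][1] for k in r])
        dx=np.mean([r[k][0]-(.05 if k=='f' else -.05) for k in r if k in'fb']) if any(k in r for k in'fb') else 0
        dy=np.mean([r[k][0]-(.038 if k=='l' else -.038) for k in r if k in'lr']) if any(k in r for k in'lr') else 0
        x,y=c0+dx*u+dy*v
    return x,y,a,{k:np.array(v[:3]) for k,v in r.items()}
E
python3 - <<'E'
from h import *
im=cv2.imread('pics/top0.png')[:,:,::-1]
g=toL([.5118,-.1126])[0]; print(O,g)
print(box_fit('top',im,*g,-.03,half=2.5))
# draw model on both
def draw(n,src,out,box,c):
    im=np.clip(cv2.imread(src).astype(float)*1.6,0,255).astype('uint8'); s=4; x0,y0=c
    big=cv2.resize(im[y0:y0+130,x0:x0+190],None,fx=s,fy=s,interpolation=cv2.INTER_CUBIC)
    def pl(P,col):
        p=((w2p(n,P)-[x0,y0]+.5)*s-.5); cv2.polylines(big,[np.round(p).astype(int)],True,col,1)
    R=lambda x0,x1,y0,y1,z:[[*L(x,y),z] for x,y in((x0,y0),(x1,y0),(x1,y1),(x0,y1))]
    pl(R(-.22,.17,-.065,.065,.008),(0,255,0)); pl(R(-.12,.15,.047,.059,.023),(255,0,0)); pl(R(-.12,.15,-.059,-.047,.023),(255,0,0)); pl(R(.15,.17,-.065,.065,.03),(0,0,255))
    x,y,a=box;u=np.array([np.cos(a),np.sin(a)]);v=np.array([-u[1],u[0]])
    for z in(.053,.008): pl([[*L(*(np.array([x,y])+i*.05*u+j*.038*v)),z] for i,j in((1,1),(1,-1),(-1,-1),(-1,1))],(0,255,255))
    pl([[*(p2w('top',[487.5,217],.025)[0,:2]),.025]]*2,(0,0,255))
    cv2.imwrite(out,big)
b=box_fit('top',im,*g,-.03,half=2.5)[:3]
draw('top','pics/top0.png','pics/dt.png',b,(255,130)); draw('side','pics/side0.png','pics/ds.png',b,(280,150))
for uv in [(487.5,217)]:print(p2w('top',uv,.025),toL(p2w('top',uv,.025)[:,:2]))
print(p2w('side',[(280+737/4.4,150+87/4.4)],.025))
print('jar',toL(p2w('top',(169,203),.07)[:,:2]))
E
```

```text
[ 0.4947 -0.0263] [-0.0879  0.0028]
(np.float64(-0.0874299320441576), np.float64(0.0058640482061814644), np.float64(-0.01776213227552853), {'f': array([ 0.0494, -0.0229,  0.0001]), 'b': array([-0.0493, -0.0212,  0.0001]), 'l': array([ 0.0407, -0.0033,  0.    ]), 'r': array([-0.0407, -0.0237,  0.0001])})
[[ 0.4605 -0.3886  0.025 ]] [[-0.3452  0.1149]]
[[ 0.4513 -0.3801  0.025 ]]
jar [[ 0.3911 -0.0682]]
```

View pics/dt.png

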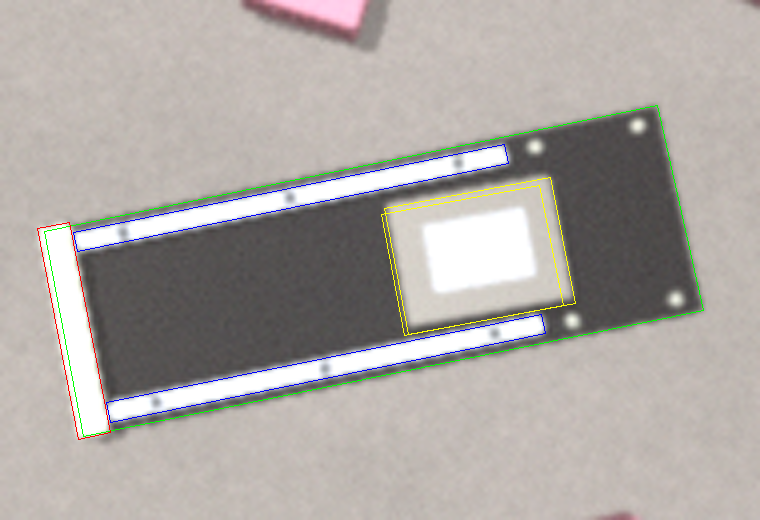

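View pics/ds.png

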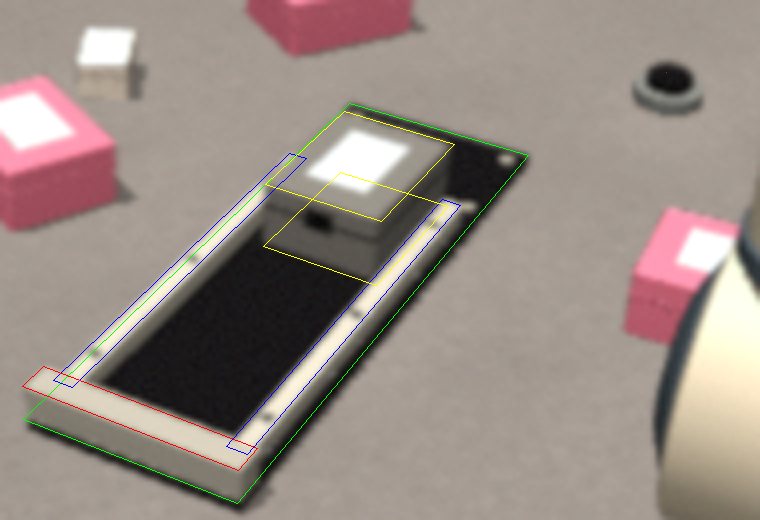

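Run:
```python
from h import *
im=cv2.imread('pics/top0.png')[:,:,::-1]
print(box_fit('top',im,-.0875,.0035,-.0225,half=1.5,it=1))
print(box_fit('top',im,-.0875,.0035,-.0225,half=1.5,sides='fbr'))
```

```text
(np.float64(-0.0874272862559357), np.float64(0.00494771852478176), np.float64(-0.020857572668602886), {'f': array([ 0.0494, -0.0229,  0.    ]), 'b': array([-0.0493, -0.0182,  0.0001]), 'l': array([ 0.0412, -0.0205,  0.    ]), 'r': array([-0.0383, -0.0219,  0.    ])})
(np.float64(-0.08746389115525244), np.float64(0.0031903329033138566), np.float64(-0.022224178409022837), {'f': array([ 0.0494, -0.0219,  0.0001]), 'b': array([-0.0493, -0.021 ,  0.0001]), 'r': array([-0.038 , -0.0238,  0.0001])})
```

apply_moves([
  [0, 0, 0, -19, -35, 0, 0.5],
  [0, 0, 0, -19, -35, 0, 0.5],
  [0, 0, 0, -19, -35, 0, 0.5],
  [0, 0, 0, -19, -35, 0, 0.5],
  [0, 0, 0, -19, -35, 0, 0.5],
  [0, 0, 0, -19, -35, 0, 0.5],
  [0, 0, 0, -19, -35, 0, 0.5],
  [0, 0, 0, -19, -35, 0, 0.5],
  [0, 0, 0, -19, -35, 0, 0.5],
  [0, 0, 0, -19, -35, 0, 0.5],
])

```text
time_s: 0.93
position: [0.4611, -0.2811, 0.2939]
eef_rot: [[0.282, -0.959, -0.008], [-0.959, -0.282, 0.01], [-0.012, 0.005, -1.0]]
ft_force: [0.8, -0.7, -0.1]
opening: 0.0437
```

apply_moves([
  [0, 0, -0.12, 0, 0, 0, 0.5],
  [0, 0, -0.12, 0, 0, 0, 0.5],
  [0, 0, -0.12, 0, 0, 0, 0.5],
  [0, 0, -0.12, 0, 0, 0, 0.5],
  [0, 0, -0.12, 0, 0, 0, 0.5],
  [0, 0, -0.12, 0, 0, 0, 0.5],
  [0, 0, -0.12, 0, 0, 0, 0.5],
  [0, 0, -0.12, 0, 0, 0, 0.5],
  [0, 0, -0.12, 0, 0, 0, 0.5],
  [0, 0, -0.12, 0, 0, 0, 0.5],
])

```text
time_s: 1.77
position: [0.4673, -0.2703, 0.2873]
eef_rot: [[0.999, -0.036, -0.016], [-0.036, -0.999, 0.019], [-0.016, -0.018, -1.0]]
ft_force: [-0.3, 0.3, 0.7]
opening: 0.0437
```

```bash
cat > st.py <<'E'
from h import *
def st():
    s=status.sense(); R=np.array(s['eef_rot']); p=np.array(s['position'])
    print('t %.2f'%s['time_s'],'pos',p,'lane',toL(p[:2])[0],'yaw err tool x vs -EY',np.arctan2(R[1,0],R[0,0])-(YAW-np.pi/2),'z axis',R[:,2],'F',np.array(s['ft_force']),'op',s['opening'],'q',np.array(s['q']))
    return s,R,p
def rel(lx,ly,z):
    s,R,p=st(); d=np.array([*L(lx,ly),z])-p; print('tool-frame delta mm',R.T@d*1000)
E
python3 -c "
from st import *
rel(-.185,.003,.2)"
```

```text
t 1.77 pos [ 0.4673 -0.2703  0.2873] lane [-0.2316  0.0817] yaw err tool x vs -EY -0.2629344014162295 z axis [-0.0156  0.0189 -0.9997] F [-0.2806  0.2538  0.7494] op 0.04373917704066699 q [-0.591  -0.0569  1.4077  0.0072  1.8144 -0.5537]
tool-frame delta mm [ 65.296  -63.8124  87.4163]
```

```bash
cat >> st.py <<'E'
from scipy.spatial.transform import Rotation as Rn
RD=np.column_stack([[*(-EY),0],[*(-EX),0],[0,0,-1]])
assert np.linalg.det(RD)>0
def go(lx,ly,z,n=1):
    s,R,p=st(); d=np.array([*L(lx,ly),z])-p
    print('n',n,'rotvec/n',Rn.from_matrix(R.T@RD).as_rotvec()/n,'shift/n',R.T@d*1000/n)
E
python3 -c "
from st import *
go(-.185,.003,.2,6)"
```

```text
t 1.77 pos [ 0.4673 -0.2703  0.2873] lane [-0.2316  0.0817] yaw err tool x vs -EY -0.2629344014162295 z axis [-0.0156  0.0189 -0.9997] F [-0.2806  0.2538  0.7494] op 0.04373917704066699 q [-0.591  -0.0569  1.4077  0.0072  1.8144 -0.5537]
n 6 rotvec/n [-0.0034  0.0023 -0.0438] shift/n [ 10.8827 -10.6354  14.5694]
```

apply_moves([
  [-0.0034, 0.0023, -0.0438, 10.9, -10.6, 14.6, 0.5],
  [-0.0034, 0.0023, -0.0438, 10.9, -10.6, 14.6, 0.5],
  [-0.0034, 0.0023, -0.0438, 10.9, -10.6, 14.6, 0.5],
  [-0.0034, 0.0023, -0.0438, 10.9, -10.6, 14.6, 0.5],
  [-0.0034, 0.0023, -0.0438, 10.9, -10.6, 14.6, 0.5],
  [-0.0034, 0.0023, -0.0438, 10.9, -10.6, 14.6, 0.5],
])

```text
time_s: 2.27
position: [0.5275, -0.2014, 0.1981]
eef_rot: [[0.971, 0.238, 0.003], [0.238, -0.971, -0.004], [0.002, 0.004, -1.0]]
ft_force: [0.0, -0.7, -0.2]
opening: 0.0438
```

```bash
python3 -c "
from st import *
go(-.185,.003,.14,3)"
```

```text
t 2.27 pos [ 0.5275 -0.2014  0.1981] lane [-0.178   0.0075] yaw err tool x vs -EY 0.012589383225791034 z axis [ 0.0031 -0.0038 -1.    ] F [ 0.0355 -0.6974 -0.218 ] op 0.0437659051159584 q [-0.424  -0.0026  1.5118 -0.0021  1.628  -0.6641]
n 3 rotvec/n [ 0.0015 -0.0007  0.0042] shift/n [ 1.4364  2.2743 19.3964]
```

apply_moves([
  [0.0015, -0.0007, 0.0042, 1.4, 2.3, 19.4, 0.5],
  [0.0015, -0.0007, 0.0042, 1.4, 2.3, 19.4, 0.5],
  [0.0015, -0.0007, 0.0042, 1.4, 2.3, 19.4, 0.5],
  [0, 0, 0, 0, 0, 0, 0.5],
])

```text
time_s: 2.6
position: [0.5332, -0.2027, 0.1319]
eef_rot: [[0.973, 0.233, -0.007], [0.233, -0.973, 0.005], [-0.005, -0.006, -1.0]]
ft_force: [-0.1, 0.2, -1.0]
opening: 0.0442
```

```bash
python3 -c "
from st import *
go(-.185,.0035,.111,2)
for n in('top','side'):
    im=optics.get_image(n); cv2.imwrite('pics/%s1.png'%n,im[:,:,::-1])
    s=status.sense();R=np.array(s['eef_rot']);p=np.array(s['position'])
    tip=p+R[:,2]*.08; print(n,w2p(n,[tip,p, tip+R[:,0]*.0355,tip-R[:,0]*.0355]))
    im=np.clip(im.astype(float)*1.7,0,255).astype('uint8')
    x0,y0=(320,130) if n=='top' else (320,110)
    crop(n,im,x0,y0,150,112,5,'pics/%s1c.png'%n)
"
```

```text
t 2.60 pos [ 0.5332 -0.2027  0.1319] lane [-0.1805  0.0022] yaw err tool x vs -EY 0.007458181452750401 z axis [-0.0066  0.0045 -1.    ] F [-0.0561  0.2324 -0.9914] op 0.04415702504310478 q [-0.4236  0.0519  1.5749  0.0014  1.5227 -0.6585]
n 2 rotvec/n [-0.003   0.0027  0.0037] shift/n [-0.6111  2.2941 10.4629]
top [[412.866  184.0676]
 [420.6692 180.9608]
 [409.5014 169.4402]
 [416.2463 198.7821]]
side [[384.5605 172.3346]
 [386.9469 143.902 ]
 [371.947  168.8719]
 [397.4694 175.8845]]
```

View pics/top1c.png

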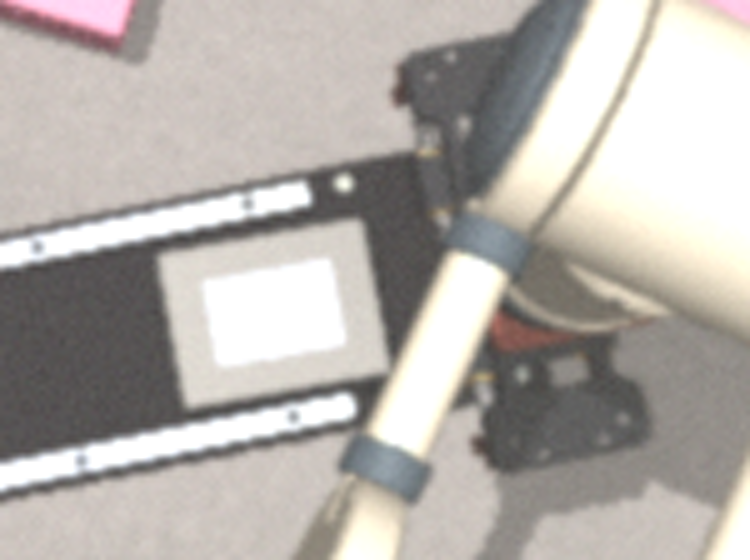

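View pics/side1c.png

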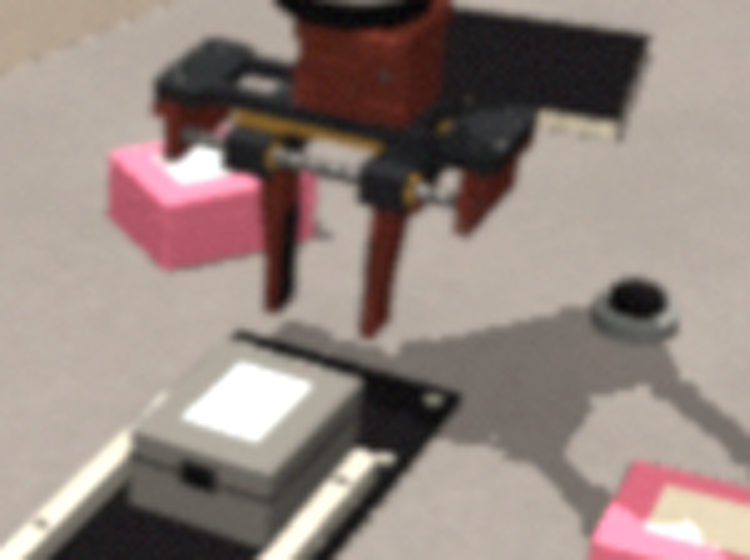

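apply_moves([
  [-0.003, 0.0027, 0.0037, -0.6, 2.3, 10.4, 0.5],
  [-0.003, 0.0027, 0.0037, -0.6, 2.3, 10.4, 0.5],
  [0, 0, 0, 0, 0, 0, 0.5],
])

```text
time_s: 2.95
position: [0.5357, -0.2093, 0.1184]
eef_rot: [[0.974, 0.225, 0.012], [0.225, -0.974, -0.006], [0.01, 0.008, -1.0]]
ft_force: [-0.3, -0.2, 0.0]
opening: 0.0441
```

```bash
python3 -c "
from st import *
go(-.15,.0035,.111,6)"
```

```text
t 2.95 pos [ 0.5357 -0.2093  0.1184] lane [-0.1875  0.0013] yaw err tool x vs -EY -0.0007003156437533076 z axis [ 0.0116 -0.0056 -0.9999] F [-0.312  -0.2498  0.0235] op 0.044125172019597834 q [-0.4315  0.0583  1.5929 -0.0002  1.4774 -0.6582]
n 6 rotvec/n [ 0.0013 -0.0017 -0.0001] shift/n [-0.3844 -6.2571  1.1758]
```

apply_moves([
  [0.003, -0.003, 0, -0.5, -5, 1.5, 0.5],
  [0.003, -0.003, 0, -0.5, -5, 1.5, 0.5],
  [0.002, -0.003, 0, -0.5, -5, 1.5, 0.5],
  [0, 0, 0, -0.5, -5, 1.5, 0.5],
  [0, 0, 0, 0, -4, 1, 0.5],
])

```text
time_s: 3.37
position: [0.5282, -0.1855, 0.113]
eef_rot: [[0.975, 0.223, 0.003], [0.223, -0.975, -0.001], [0.003, 0.001, -1.0]]
ft_force: [-0.3, 0.5, -0.3]
opening: 0.0437
```

```bash
python3 -c "
from st import *
go(-.14,.0035,.111,6)"
```

```text
t 3.37 pos [ 0.5282 -0.1855  0.113 ] lane [-0.1626  0.0032] yaw err tool x vs -EY -0.0024509254980691897 z axis [ 0.0034 -0.0006 -1.    ] F [-0.2999  0.5011 -0.3233] op 0.04372631770839678 q [-0.3988  0.0282  1.6336  0.0007  1.4764 -0.6238]
n 6 rotvec/n [ 0.0002 -0.0005 -0.0004] shift/n [-0.0621 -3.7712  0.3296]
```

apply_moves([
  [0, -0.002, 0, 0, -4, 1, 0.5],
  [0, 0, 0, 0, -4, 1, 0.5],
  [0, 0, 0, 0, -4, 0, 0.5],
  [0, 0, 0, 0, -4, 0, 0.5],
  [0, 0, 0, 0, -4, 0, 0.5],
  [0, 0, 0, 0, -4, 0, 0.5],
  [0, 0, 0, 0, -4, 0, 0.5],
])

```text
time_s: 3.95
position: [0.5214, -0.155, 0.1112]
eef_rot: [[0.975, 0.224, 0.002], [0.224, -0.975, -0.003], [0.002, 0.003, -1.0]]
ft_force: [-0.2, -1.2, -0.8]
opening: 0.0437
```

```bash
cat > look.py <<'E'
from st import *
import sys
tag=sys.argv[1]; tx=float(sys.argv[2])
go(tx,.003,.111,8)
im=optics.get_image('top'); cv2.imwrite('pics/top%s.png'%tag,im[:,:,::-1])
crop('top',np.clip(im.astype(float)*1.7,0,255).astype('uint8'),255,130,190,120,4,'pics/t%sc.png'%tag)
im=optics.get_image('side'); cv2.imwrite('pics/side%s.png'%tag,im[:,:,::-1])
crop('side',np.clip(im.astype(float)*1.7,0,255).astype('uint8'),280,130,180,145,4,'pics/s%sc.png'%tag)
E
python3 look.py 2 -.1
```

```text
t 3.95 pos [ 0.5214 -0.155   0.1112] lane [-0.1314  0.0029] yaw err tool x vs -EY -0.001473280222988288 z axis [ 0.0023 -0.0026 -1.    ] F [-0.1732 -1.2227 -0.7801] op 0.04371720264448509 q [-0.3506 -0.0127  1.6782 -0.0016  1.4731 -0.5764]
n 8 rotvec/n [ 0.0004 -0.0002 -0.0002] shift/n [-0.0151 -3.9189  0.0071]
```

View pics/t2c.png

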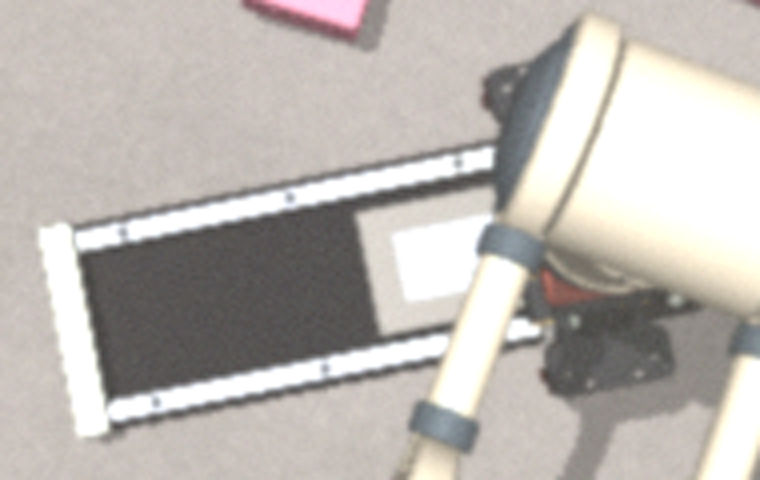

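View pics/s2c.png

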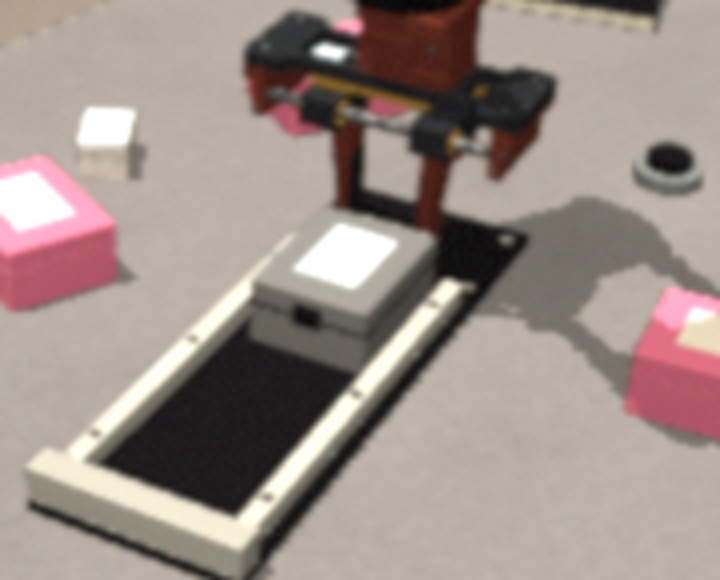

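```bash
cat > ff.py <<'E'
from st import *
import sys
def front(img,xf,y,a):
    z=.053
    for _ in range(3):
        u=np.array([np.cos(a),np.sin(a)]);v=np.array([-u[1],u[0]]);c=np.array([xf,y])
        cf,df,sf=line(toL(edge('top',img,L(*(c-.034*v)),L(*(c+.034*v)),z,half=2)))
        cr,dr,sr=line(toL(edge('top',img,L(*(c-.038*v-.055*u)),L(*(c-.038*v)),z,half=2,trim=.1)))
        df*=np.sign(df[1]); dr*=np.sign(dr[0])
        af=np.arctan2(-df[0],df[1]); ar=np.arctan2(dr[1],dr[0]); a=af
        n=np.array([-dr[1],dr[0]]); # distance of right edge
        xf=cf[0]-np.tan(af)*(y-cf[1]); 
        yc=cr+ .0375*n; y=yc[1]+np.tan(ar)*(xf-.05-yc[0])
    print('front x %.4f (centre %.4f) centre y %.4f ang front %.4f right %.4f'%(xf,xf-.0495,y,af,ar),sf,sr)
im=cv2.imread(sys.argv[1])[:,:,::-1]
front(im,float(sys.argv[2]),.003,0)
E
python3 ff.py pics/top0.png -.038; python3 ff.py pics/top2.png -.022
```

```text
front x -0.0381 (centre -0.0876) centre y 0.0027 ang front -0.0226 right -0.0233 0.00010438929899336928 9.907595344768381e-05
front x -0.0206 (centre -0.0701) centre y 0.0035 ang front -0.0018 right -0.0012 0.00010065835679089832 9.947635410137861e-05
```

apply_moves([
  [0, 0, 0, 0, -4, 0, 0.5],
  [0, 0, 0, 0, -4, 0, 0.5],
  [0, 0, 0, 0, -4, 0, 0.5],
  [0, 0, 0, 0, -4, 0, 0.5],
  [0, 0, 0, 0, -4, 0, 0.5],
  [0, 0, 0, 0, -4, 0, 0.5],
  [0, 0, 0, 0, -4, 0, 0.5],
])

```text
time_s: 4.63
position: [0.5147, -0.1258, 0.1113]
eef_rot: [[0.975, 0.223, 0.003], [0.223, -0.975, -0.003], [0.002, 0.004, -1.0]]
ft_force: [0.4, -1.0, 0.6]
opening: 0.044
```

```bash
python3 look.py 3 -.06;  python3 ff.py pics/top3.png .005
```

```text
t 4.63 pos [ 0.5147 -0.1258  0.1113] lane [-0.1014  0.0029] yaw err tool x vs -EY -0.002143665349055468 z axis [ 0.0027 -0.0032 -1.    ] F [ 0.3638 -0.9812  0.6312] op 0.043969935320244846 q [-0.3028 -0.0515  1.7158 -0.0022  1.4737 -0.5279]
n 8 rotvec/n [ 0.0005 -0.0002 -0.0003] shift/n [-0.0206 -5.1797  0.0209]
front x 0.0093 (centre -0.0402) centre y 0.0037 ang front -0.0022 right -0.0084 9.802172809949288e-05 5.7531613088654966e-05
```

apply_moves([
  [0.001, 0, 0, 0.1, -4, 0, 0.5],
  [0, 0, 0, 0.1, -4, 0, 0.5],
  [0.001, 0, 0, 0.1, -4, 0, 0.5],
  [0, 0, 0, 0.1, -4, 0, 0.5],
  [0.001, 0, 0, 0.1, -4, 0, 0.5],
  [0, 0, 0, 0.1, -4, 0, 0.5],
  [0, 0, -0.001, 0.1, -4, 0, 0.5],
  [0, 0, 0, 0.1, -4, 0, 0.5],
  [0, 0, 0, 0.1, -4, 0, 0.5],
  [0, 0, 0, 0.1, -4, 0, 0.5],
])

```text
time_s: 5.57
position: [0.5059, -0.0829, 0.1114]
eef_rot: [[0.974, 0.225, 0.002], [0.225, -0.974, -0.0], [0.002, 0.001, -1.0]]
ft_force: [-0.4, -0.5, 0.1]
opening: 0.0439
```

```bash
python3 look.py 4 -.02;  python3 ff.py pics/top4.png .05
```

```text
t 5.57 pos [ 0.5059 -0.0829  0.1114] lane [-0.0577  0.0018] yaw err tool x vs -EY -0.0009665066327886329 z axis [ 0.0022 -0.0002 -1.    ] F [-0.3608 -0.4588  0.1029] op 0.04390259877128518 q [-0.229  -0.0978  1.7597  0.0003  1.4775 -0.4555]
n 8 rotvec/n [ 0.0001 -0.0003 -0.0001] shift/n [-0.1587 -4.7128  0.0408]
front x 0.0532 (centre 0.0037) centre y 0.0023 ang front -0.0037 right 0.0056 0.00010011322068740637 8.45086525494397e-05
```

View pics/t4c.png

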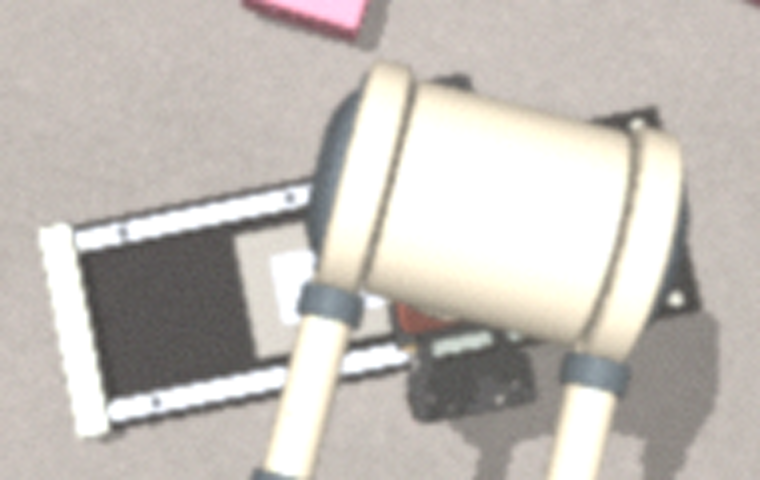

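The box is square at y≈2 mm with its front at x≈53 mm, so I'll keep pushing.

apply_moves([
  [0, 0, 0, 0.1, -4, 0, 0.5],
  [0, 0, 0, 0.1, -4, 0, 0.5],
  [0, 0, 0, 0.1, -4, 0, 0.5],
  [0, 0, 0, 0.1, -4, 0, 0.5],
  [0, 0, 0, 0, -4, 0, 0.5],
  [0, 0, 0, 0, -4, 0, 0.5],
  [0, 0, 0, 0, -4, 0, 0.5],
  [0, 0, 0, 0, -4, 0, 0.5],
  [0, 0, 0, 0, -4, 0, 0.5],
  [0, 0, 0, 0, -4, 0, 0.5],
])

```text
time_s: 6.5
position: [0.4965, -0.0403, 0.1114]
eef_rot: [[0.975, 0.224, 0.002], [0.224, -0.975, -0.0], [0.002, 0.001, -1.0]]
ft_force: [0.0, -1.0, -0.7]
opening: 0.0439
```

```bash
python3 look.py 5 .02;  python3 ff.py pics/top5.png .096
```

```text
t 6.50 pos [ 0.4965 -0.0403  0.1114] lane [-0.0141  0.0013] yaw err tool x vs -EY -0.0011711078054487123 z axis [ 0.0023 -0.0004 -1.    ] F [ 0.0344 -1.0028 -0.7323] op 0.04393239795935583 q [-0.1493 -0.1386  1.7971 -0.0001  1.4807 -0.3755]
n 8 rotvec/n [ 0.0001 -0.0003 -0.0001] shift/n [-0.2135 -4.2584  0.0454]
front x 0.0968 (centre 0.0473) centre y 0.0170 ang front -0.0021 right 0.0177 0.00010536323300187122 0.0006486340778230568
```

apply_moves([
  [0, 0, 0, 0, -4, 0, 0.5],
  [0, 0, 0, 0, -4, 0, 0.5],
  [0, 0, 0, 0, -4, 0, 0.5],
  [0, 0, 0, 0, -4, 0, 0.5],
  [0, 0, 0, 0, -4, 0, 0.5],
  [0, 0, 0, 0, -4, 0, 0.5],
  [0, 0, 0, 0, -4, 0, 0.5],
  [0, 0, 0, 0, -4, 0, 0.5],
  [0, 0, 0, 0, -4, 0, 0.5],
  [0, 0, 0, 0, -4, 0, 0.5],
])

```text
time_s: 7.43
position: [0.4867, 0.0021, 0.1114]
eef_rot: [[0.975, 0.224, 0.002], [0.224, -0.975, -0.001], [0.002, 0.001, -1.0]]
ft_force: [0.5, -0.9, -0.2]
opening: 0.0442
```

```bash
python3 look.py 6 .04;  python3 ff.py pics/top6.png .139
```

```text
t 7.43 pos [0.4867 0.0021 0.1114] lane [0.0295 0.0014] yaw err tool x vs -EY -0.0013634649125334186 z axis [ 0.0024 -0.0007 -1.    ] F [ 0.4509 -0.8825 -0.1685] op 0.04415878349223809 q [-0.0652 -0.1713  1.8264 -0.0006  1.4841 -0.2912]
n 8 rotvec/n [ 0.0002 -0.0003 -0.0002] shift/n [-0.2073 -1.3079  0.0493]
front x 0.1465 (centre 0.0970) centre y 0.0140 ang front -0.2664 right -0.1353 0.00010266847588063381 0.001395111039565291
```

View pics/t6c.png

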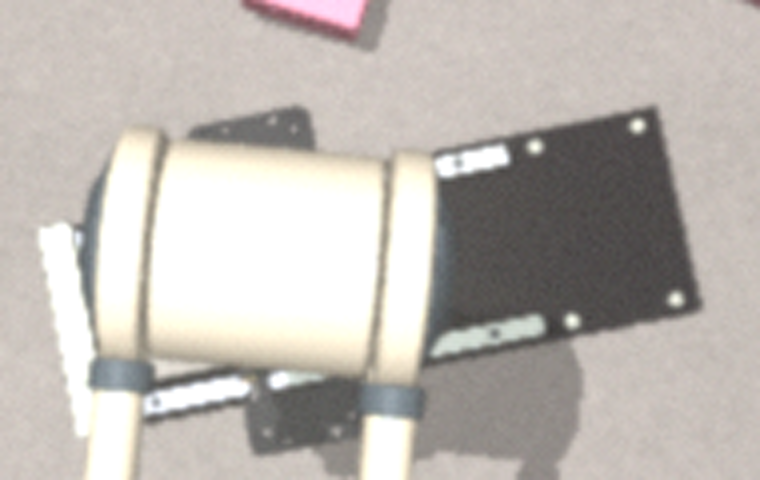

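View pics/s6c.png

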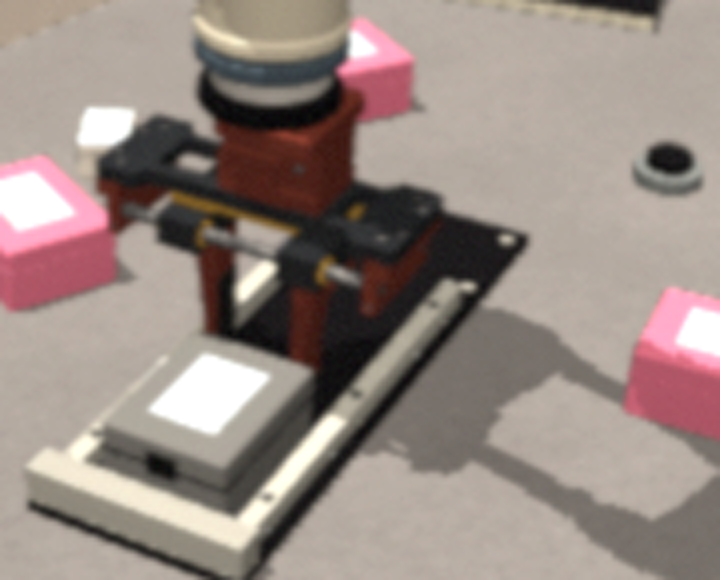

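apply_moves([
  [0, 0, 0, 0, -2, 0, 0.5],
  [0, 0, 0, 0, -2, 0, 0.5],
  [0, 0, 0, 0, -1.5, 0, 0.5],
  [0, 0, 0, 0, -1.5, 0, 0.5],
])

```text
time_s: 7.87
position: [0.485, 0.0095, 0.1114]
eef_rot: [[0.974, 0.225, 0.002], [0.225, -0.974, -0.001], [0.002, 0.001, -1.0]]
ft_force: [0.1, -0.4, 0.8]
opening: 0.0437
```

```bash
python3 -c "
from st import *
go(.04,.001,.111)"
```

```text
t 7.87 pos [0.485  0.0095 0.1114] lane [0.0371 0.0013] yaw err tool x vs -EY -0.0009228903512986109 z axis [ 0.0023 -0.0008 -1.    ] F [ 0.1352 -0.4281  0.8326] op 0.043690239970379095 q [-0.0502 -0.1757  1.8304 -0.0007  1.4846 -0.2766]
n 1 rotvec/n [ 0.0013 -0.002  -0.0009] shift/n [ 0.3393 -2.9246  0.3891]
```

apply_moves([
  [0, 0, 0, 0, -1, 0, 0.5],
  [0, 0, 0, 0, -1, 0, 0.5],
])

```text
time_s: 8.03
position: [0.4847, 0.0112, 0.1115]
eef_rot: [[0.974, 0.224, 0.003], [0.224, -0.974, -0.002], [0.002, 0.003, -1.0]]
ft_force: [1.5, -6.3, 0.3]
opening: 0.0438
```

apply_moves([
  [0, 0, 0, 0, -1, 0, 0.5],
])

```text
time_s: 8.12
position: [0.4847, 0.0114, 0.1117]
eef_rot: [[0.975, 0.224, 0.004], [0.224, -0.975, -0.004], [0.003, 0.005, -1.0]]
ft_force: [0.7, -6.8, 1.1]
opening: 0.044
```

apply_moves([
  [0, 0, 0, 0, -1, 0, 0.5],
])

```text
time_s: 8.2
position: [0.4846, 0.0115, 0.1118]
eef_rot: [[0.975, 0.224, 0.004], [0.224, -0.975, -0.006], [0.003, 0.007, -1.0]]
ft_force: [1.5, -5.4, 0.3]
opening: 0.0439
```

```bash
python3 look.py 7 .04
```

```text
t 8.20 pos [0.4846 0.0115 0.1118] lane [0.0391 0.0013] yaw err tool x vs -EY -0.0016382198310482543 z axis [ 0.0041 -0.0065 -1.    ] F [ 1.4955 -5.3975  0.2889] op 0.04385089608849556 q [-0.043  -0.1783  1.8319 -0.0063  1.4836 -0.2682]
n 8 rotvec/n [ 0.0009 -0.0003 -0.0002] shift/n [-0.2178 -0.1132  0.0992]
```

View pics/s7c.png

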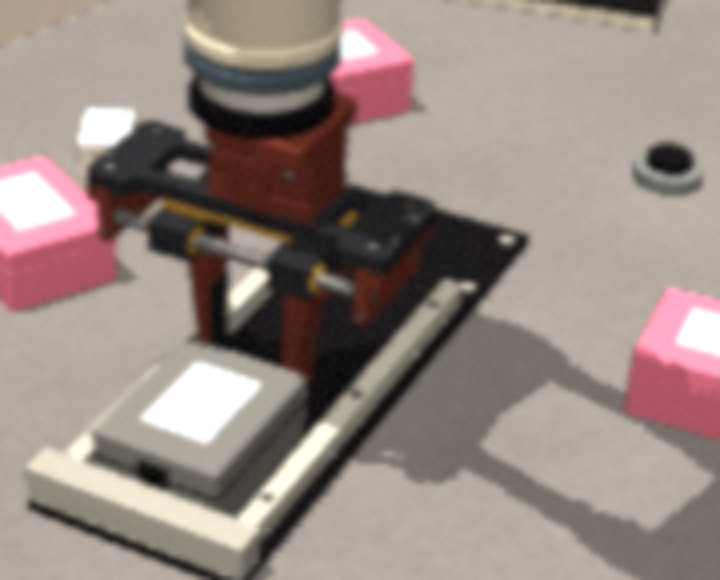

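The wrist force rose to about 6 N at TCP x = 39 mm, where the stop was predicted. I'll back off, rise and check from above.

apply_moves([
  [0, 0, 0, 0, 3, 0, 0.5],
  [0, 0, 0, 0, 6, 0, 0.5],
  [0, 0, 0, 0, 10, 0, 0.5],
  [0, 0, 0, 0, 15, -2, 0.5],
  [0, 0, 0, 0, 20, -15, 0.5],
  [0, 0, 0, 0, 25, -20, 0.5],
  [0, 0, 0, 0, 30, -20, 0.5],
  [0, 0, 0, 0, 30, -20, 0.3],
  [0, 0, 0, 0, 30, -10, 0.1],
  [0, 0, 0, 0, 30, 0, 0],
])

```text
time_s: 9.13
position: [0.5293, -0.1886, 0.2004]
eef_rot: [[0.973, 0.232, -0.001], [0.232, -0.973, 0.001], [-0.001, -0.001, -1.0]]
ft_force: [0.4, 1.1, -0.5]
opening: 0.0274
```

```bash
python3 look.py 8 -.2;  python3 ff.py pics/top8.png .15; python3 -c "
from h import *
im=cv2.imread('pics/top8.png')[:,:,::-1]
print(box_fit('top',im,.1,.002,0,half=1.5,sides='blr'))
print(box_fit('top',im,.1,.002,0,half=1.5,sides='b'))
print(box_fit('top',im,.1,.002,0,half=1.5,sides='r'))
"
```

```text
t 9.13 pos [ 0.5293 -0.1886  0.2004] lane [-0.166   0.0028] yaw err tool x vs -EY 0.007117436677260114 z axis [-0.0012  0.0008 -1.    ] F [ 0.4154  1.0842 -0.5479] op 0.027353837976166195 q [-0.403  -0.0064  1.5115  0.0003  1.6379 -0.6375]
n 8 rotvec/n [-0.0001  0.0001  0.0009] shift/n [-0.0399  4.2669 11.1724]
front x 0.1508 (centre 0.1013) centre y 0.0019 ang front 0.0011 right 0.0020 0.00016055975772183222 1.9141681150794865e-05
(np.float64(0.10080371729576451), np.float64(0.001708277169367286), np.float64(4.189096092092429e-05), {'b': array([-0.0499,  0.0004,  0.    ]), 'l': array([ 0.0372, -0.0002,  0.    ]), 'r': array([-0.0372, -0.0001,  0.    ])})
(np.float64(0.10079842677640215), np.float64(0.0020000416732244256), np.float64(0.0002759822718250149), {'b': array([-0.0499,  0.0003,  0.    ])})
(np.float64(0.10000000618082337), np.float64(0.0025024697764146463), np.float64(0.00012604452520936782), {'r': array([-0.038 ,  0.0001,  0.0001])})
```

View pics/t8c.png

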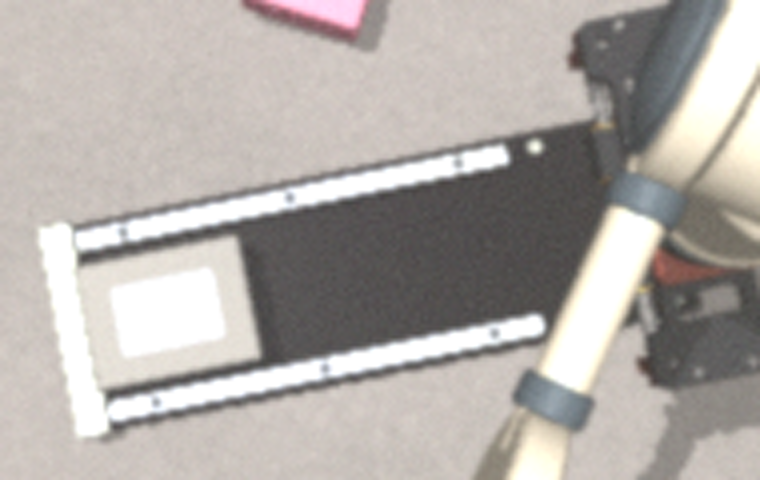

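The box is home: centre x ≈ 100–101 mm, y ≈ 2 mm, angle ≈ 0. Next I'll locate the button.

Run:
```python
from h import *
for n,(x,y) in dict(top=(467,197),side=(425,150)).items():
    im=np.clip(cv2.imread(f'pics/{n}0.png').astype(float)*1.7,0,255).astype('uint8')[:,:,::-1]
    crop(n,im,x,y,44,40,12,f'pics/b{n}.png')
a=cv2.imread('pics/btop.png');b=cv2.imread('pics/bside.png'); cv2.imwrite('pics/bb.png',cv2.resize(np.hstack([a,b]),None,fx=.75,fy=.75))
# dark centroid
for n,(x,y) in dict(top=(475,205),side=(436,160)).items():
    g=cv2.imread(f'pics/{n}0.png')[y:y+26,x:x+26].mean(2); 
    w=np.clip(45-g,0,None); yy,xx=np.mgrid[:26,:26]; print(n,(w*xx).sum()/w.sum()+x,(w*yy).sum()/w.sum()+y,(w>10).sum(), np.round(g[::3,::3]))
```

```text
top 489.62025316455697 216.8860759493671 0 [[119. 118. 116. 119. 117. 116. 117. 117. 116.]
 [121. 118. 102. 105. 113. 116. 117. 118. 117.]
 [118.  93. 112.  94.  68.  72. 109. 115. 117.]
 [116.  93. 101.  47.  49.  45.  52. 114. 119.]
 [115. 102.  90.  49.  48.  44.  45. 107. 120.]
 [120.  95.  98.  46.  46.  45.  54. 114. 118.]
 [121. 102. 108. 102.  75.  75. 109. 117. 118.]
 [120. 120. 107. 105. 111. 113. 116. 118. 118.]
 [121. 123. 118. 121. 119. 120. 116. 117. 119.]]
side 446.991626267078 169.5522256500661 52 [[ 96.  96.  95.  96.  97.  95.  95.  96.  96.]
 [ 96.  97.  96.  97.  96.  97.  97.  96.  96.]
 [ 96.  98.  77.  42.  45.  77.  98.  98.  98.]
 [ 99.  95.  32.  13.  15.  18.  92. 101.  98.]
 [ 99.  74.  74.  31.  13.  35.  91.  99.  99.]
 [100.  62.  57.  72.  77.  75.  58. 100.  99.]
 [ 99. 101.  91.  68.  65.  67.  91. 100. 100.]
 [100. 100. 101. 101. 100. 102. 101. 100. 101.]
 [101.  99. 101. 101. 100. 101.  99. 101.  99.]]
```

View pics/bb.png

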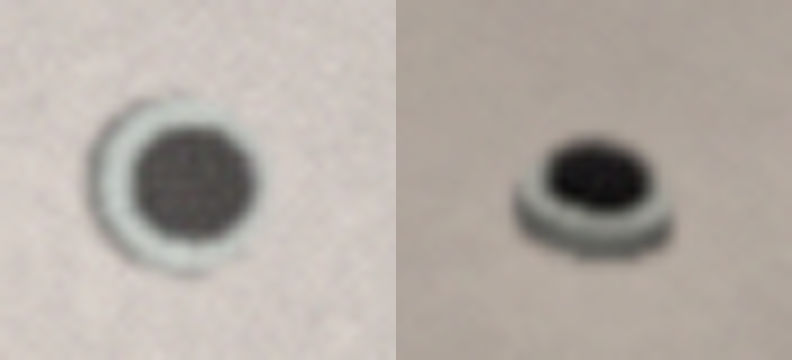

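Run:
```python
from h import *
for z in (.015,.02,.025,.03): print(z,p2w('top',(488.05,216.7),z)[0,:2],*[p2w('side',(447.1,168.6-b),z)[0,:2] for b in(0,2,3)])
# side bias from lane landmarks: stop rails fit (edge method, image side)
im=cv2.imread('pics/side0.png')[:,:,::-1]
for nm,A,B,z in (('plate open',(-.22,-.06),(-.22,.06),.008),('stop top front',(.15,-.06),(.15,.06),.03),('stop back top',(.17,-.06),(.17,.06),.03),('railL top in',(-.1,.047),(.12,.047),.023),('railL top out',(-.1,.059),(.12,.059),.023)):
    for b in (0,2,3):
        pass
    P=edge('side',im,L(*A),L(*B),z,half=5); c,d,s=line(toL(P)); print(nm,c,d,s)
```

```text
0.015 [ 0.4613 -0.3939] [ 0.464  -0.4018] [ 0.4701 -0.4119] [ 0.4732 -0.417 ]
0.02 [ 0.4613 -0.3919] [ 0.4598 -0.3934] [ 0.4658 -0.4034] [ 0.4689 -0.4085]
0.025 [ 0.4613 -0.3899] [ 0.4556 -0.3851] [ 0.4616 -0.395 ] [ 0.4646 -0.4   ]
0.03 [ 0.4613 -0.3879] [ 0.4513 -0.3767] [ 0.4573 -0.3865] [ 0.4603 -0.3915]
plate open [-0.2203  0.0072] [0.0211 0.9998] 8.839191662916554e-05
stop top front [0.1487 0.0106] [0.0006 1.    ] 1.9461383120562458e-05
stop back top [0.1698 0.0001] [-0.0041  1.    ] 5.474655256367914e-05
railL top in [0.0149 0.0473] [ 1.     -0.0015] 4.964148961641614e-05
railL top out [0.0246 0.0474] [1.     0.0024] 4.703463733557386e-05
```

```bash
python3 -c "
from st import *
b=toL([.461,-.391])[0]; print(b)
go(b[0],b[1],.15,6)"
```

```text
[-0.3477  0.115 ]
t 9.23 pos [ 0.5289 -0.1908  0.1981] lane [-0.168   0.0037] yaw err tool x vs -EY 0.0026086109027321225 z axis [-0.0038  0.0002 -1.    ] F [-0.581   0.4545 -0.6562] op 0.019499923126031143 q [-0.4061 -0.0032  1.5124 -0.0013  1.636  -0.6362]
n 6 rotvec/n [-0.0002  0.0006  0.0004] shift/n [-18.594   29.9136   8.0607]
```

apply_moves([
  [0, 0, 0, -18.6, 30, 5, 0],
  [0, 0, 0, -18.6, 30, 5, 0],
  [0, 0, 0, -18.6, 30, 8, 0],
  [0, 0, 0, -18.6, 30, 8, 0],
  [0, 0, 0, -18.6, 30, 8, 0],
  [0, 0, 0, -15, 20, 8, 0],
])

```text
time_s: 9.73
position: [0.4623, -0.3842, 0.1542]
eef_rot: [[0.972, 0.236, 0.0], [0.236, -0.972, 0.006], [0.002, -0.006, -1.0]]
ft_force: [0.3, 0.2, 0.7]
opening: 0.0003
```

```bash
python3 -c "
from st import *
b=toL([.461,-.391])[0]
go(b[0],b[1],.125,3)"
```

```text
t 9.73 pos [ 0.4623 -0.3842  0.1542] lane [-0.3414  0.1122] yaw err tool x vs -EY 0.011044605600255109 z axis [ 0.0001  0.006  -1.    ] F [0.2537 0.1951 0.6782] op 0.0003256457205626898 q [-0.752   0.1181  1.4648  0.0045  1.5628 -0.9905]
n 3 rotvec/n [-0.0019 -0.0005  0.0037] shift/n [-0.9855  2.1573  9.7347]
```

apply_moves([
  [-0.002, 0, 0.004, -1, 2.2, 9.7, 0],
  [-0.002, 0, 0.004, -1, 2.2, 9.7, 0],
  [-0.002, 0, 0.004, -1, 1, 7, 0],
  [0, 0, 0, 0, 0, 0, 0],
])

```text
time_s: 10.07
position: [0.4569, -0.3926, 0.1216]
eef_rot: [[0.976, 0.217, -0.003], [0.217, -0.976, 0.005], [-0.002, -0.006, -1.0]]
ft_force: [0.1, 0.2, -0.6]
opening: 0.0004
```

```bash
python3 -c "
from st import *
b=toL([.461,-.391])[0]
go(b[0],b[1],.115,3)
for n in('top','side'):
    im=optics.get_image(n); cv2.imwrite('pics/%s9.png'%n,im[:,:,::-1])
    s=status.sense();R=np.array(s['eef_rot']);p=np.array(s['position'])
    print(n,w2p(n,[p+R[:,2]*.08]))
    im=np.clip(im.astype(float)*1.7,0,255).astype('uint8')
    x0,y0=(450,180) if n=='top' else (410,120)
    crop(n,im,x0,y0,76,76,7,'pics/%s9c.png'%n)
"
python3 -c "
import cv2,numpy as np
cv2.imwrite('pics/9.png',cv2.resize(np.hstack([cv2.imread('pics/%s9c.png'%n) for n in('top','side')]),None,fx=.75,fy=.75))"
```

```text
t 10.07 pos [ 0.4569 -0.3926  0.1216] lane [-0.3483  0.1193] yaw err tool x vs -EY -0.008189312469220084 z axis [-0.0028  0.0052 -1.    ] F [ 0.0774  0.2354 -0.6094] op 0.00041503146806276233 q [-0.7671  0.1412  1.4985  0.0018  1.5074 -0.9864]
n 3 rotvec/n [-0.0019  0.0005 -0.0027] shift/n [ 1.4423 -0.2147  2.1971]
top [[491.8162 218.5342]]
side [[448.8079 161.5454]]
```

View pics/9.png

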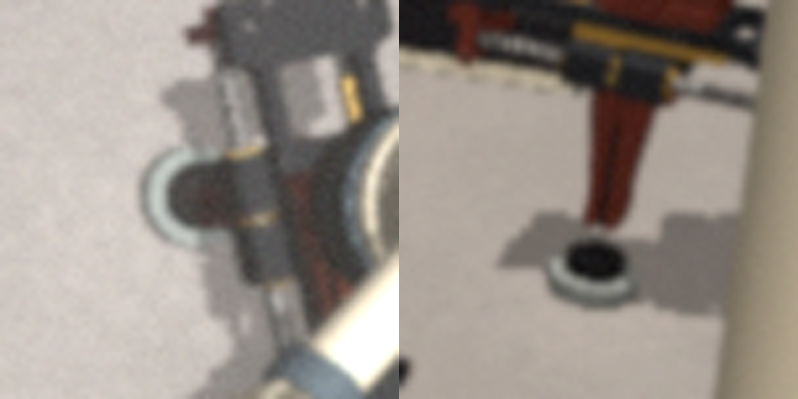

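apply_moves([
  [-0.002, 0, -0.003, 1.4, 0, 3, 0],
  [-0.002, 0, -0.003, 1.4, 0, 3, 0],
  [-0.002, 0, -0.002, 1, 0, 3, 0],
])

```text
time_s: 10.42
position: [0.464, -0.39, 0.1168]
eef_rot: [[0.973, 0.231, 0.004], [0.231, -0.973, -0.005], [0.003, 0.006, -1.0]]
ft_force: [0.8, -0.3, 0.5]
opening: 0.0008
```

apply_moves([
  [0, 0, 0, 0, 0, 2, 0],
  [0, 0, 0, 0, 0, 2, 0],
])

```text
time_s: 10.58
position: [0.4651, -0.3891, 0.113]
eef_rot: [[0.972, 0.233, 0.005], [0.233, -0.972, -0.006], [0.004, 0.007, -1.0]]
ft_force: [0.2, 0.3, -0.0]
opening: 0.0006
```

apply_moves([
  [0, 0, 0, 0, 0, 2, 0],
  [0, 0, 0, 0, 0, 2, 0],
])

```text
time_s: 10.75
position: [0.4655, -0.3888, 0.109]
eef_rot: [[0.972, 0.234, 0.006], [0.234, -0.972, -0.006], [0.004, 0.007, -1.0]]
ft_force: [0.2, 0.3, -0.4]
opening: 0.0007
```

apply_moves([
  [0.001, -0.002, 0, -1.7, 0.5, 1, 0],
  [0.001, -0.002, 0, -1.7, 0.5, 1, 0],
])

```text
time_s: 10.92
position: [0.4623, -0.3905, 0.1065]
eef_rot: [[0.972, 0.234, 0.001], [0.234, -0.972, -0.005], [-0.0, 0.005, -1.0]]
ft_force: [-0.4, -0.5, 0.7]
opening: 0.0001
```

apply_moves([
  [0, 0, 0, 0, 0, 2, 0],
])

```text
time_s: 11.0
position: [0.462, -0.3909, 0.1045]
eef_rot: [[0.972, 0.233, 0.001], [0.233, -0.972, -0.005], [-0.001, 0.005, -1.0]]
ft_force: [-0.5, -0.6, -0.4]
opening: 0.0005
```

apply_moves([
  [0, 0, 0, 0, 0, 2, 0],
])

```text
time_s: 11.08
position: [0.4619, -0.3911, 0.1024]
eef_rot: [[0.972, 0.233, 0.001], [0.233, -0.972, -0.005], [-0.001, 0.005, -1.0]]
ft_force: [-0.1, -0.5, 1.8]
opening: 0.0002
```

apply_moves([
  [0, 0, 0, 0, 0, 2, 0],
])

```text
time_s: 11.17
position: [0.4619, -0.3911, 0.1004]
eef_rot: [[0.972, 0.233, 0.001], [0.233, -0.972, -0.005], [-0.0, 0.005, -1.0]]
ft_force: [-0.5, 1.3, 2.8]
opening: 0.0007
```

Contact is at a tip height of about 23 mm. I'll keep pressing until the force shows the bottom.

apply_moves([
  [0, 0, 0, 0, 0, 2, 0],
])

```text
time_s: 11.25
position: [0.4619, -0.3911, 0.0986]
eef_rot: [[0.973, 0.233, 0.001], [0.233, -0.973, -0.005], [-0.0, 0.005, -1.0]]
ft_force: [-1.2, 2.3, 3.4]
opening: 0.0004
```

apply_moves([
  [0, 0, 0, 0, 0, 2, 0],
])

```text
time_s: 11.33
position: [0.4619, -0.3911, 0.0969]
eef_rot: [[0.973, 0.233, 0.001], [0.233, -0.973, -0.005], [-0.0, 0.005, -1.0]]
ft_force: [-0.3, 2.8, 3.8]
opening: 0.0003
```

apply_moves([
  [0, 0, 0, 0, 0, 1.5, 0],
])

```text
time_s: 11.42
position: [0.4619, -0.3912, 0.0962]
eef_rot: [[0.973, 0.233, 0.001], [0.233, -0.973, -0.005], [0.0, 0.005, -1.0]]
ft_force: [-3.9, 3.2, 11.8]
opening: 0.0004
```

It has bottomed, at 11.8 N after about 6 mm of travel. I'll hold one row, then release.

apply_moves([
  [0, 0, 0, 0, 0, 0.5, 0],
  [0, 0, 0, 0, 0, -2, 0],
  [0, 0, 0, 0, 0, -4, 0],
  [0, 0, 0, 0, 0, -6, 0],
  [0, 0, 0, 0, 0, -10, 0],
  [0, 0, 0, 0, 10, -20, 0],
  [0, 0, 0, 0, 20, -25, 0],
  [0, 0, 0, 0, 30, -25, 0],
  [0, 0, 0, 0, 30, -10, 0],
  [0, 0, 0, 0, 0, 0, 0],
])

```text
time_s: 12.25
position: [0.4829, -0.4793, 0.2033]
eef_rot: [[0.972, 0.235, -0.002], [0.235, -0.972, -0.004], [-0.003, 0.003, -1.0]]
ft_force: [0.8, -0.2, -0.1]
opening: 0.0005
```

```bash
python3 look.py 10 -.2;  python3 ff.py pics/top10.png .15; python3 -c "
from h import *
im=cv2.imread('pics/top10.png')[:,:,::-1]
print(box_fit('top',im,.1,.002,0,half=1.5,sides='blr'))
"
```

```text
t 12.25 pos [ 0.4829 -0.4793  0.2033] lane [-0.4387  0.1135] yaw err tool x vs -EY 0.010259718811571727 z axis [-0.0017 -0.0038 -1.    ] F [ 0.7644 -0.1764 -0.0759] op 0.0004551277726685141 q [-0.8301  0.3102  1.1583 -0.0038  1.6714 -1.0682]
n 8 rotvec/n [0.0004 0.0003 0.0013] shift/n [ 14.1527 -29.7343  11.4068]
front x 0.1508 (centre 0.1013) centre y 0.0020 ang front -0.0043 right -0.0017 0.00013799497877831088 1.210608251917554e-05
(np.float64(0.10081907946763032), np.float64(0.001708374391277845), np.float64(-0.00034943695609694164), {'b': array([-0.0499,  0.0013,  0.    ]), 'l': array([ 0.0373, -0.0027,  0.    ]), 'r': array([-0.0372,  0.0004,  0.    ])})
```

View pics/top10.png

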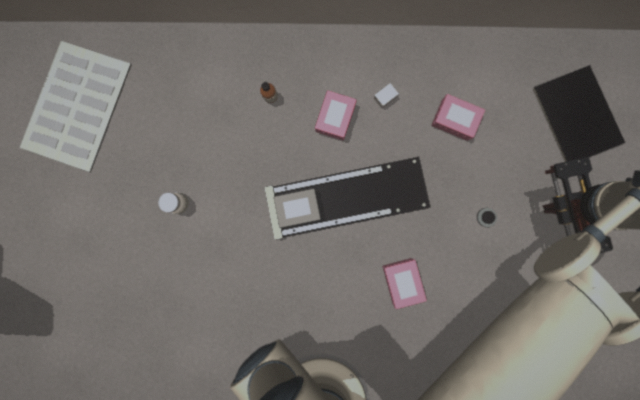

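View pics/s10c.png

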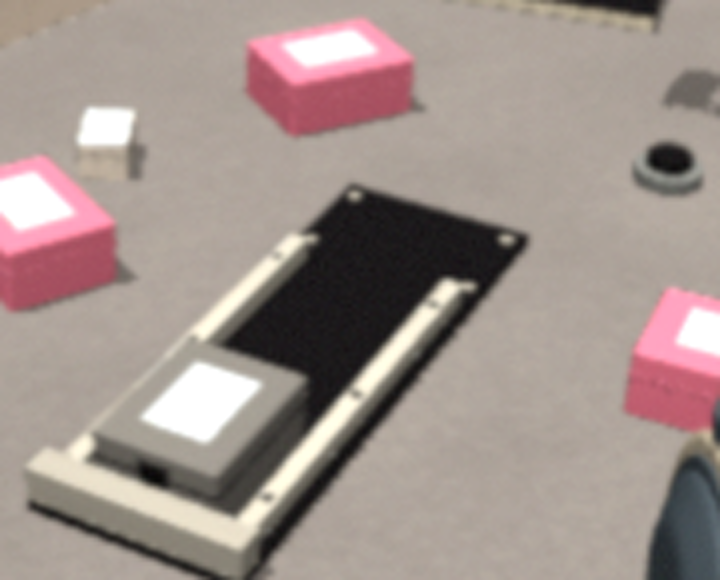

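The box is home at (297,208) in the top view, the button is up at (487,217), and the jar, bottle and small box haven't moved. The robot touches nothing, so I'll hand in.

```bash
python3 -c "
from rig import ticket; print(ticket.finish_job())"
```

```text
the job is handed in; nothing more can be done
None
```

The slide box is home against the end stop, the load button was pressed to its bottom and released, and the job was handed in at about 12.4 s of the 53 s allowed. The hand-in reports no verdict.

- **Push:** I used both fingers on the rear face at about 0.05 m/s, with the fingertips kept about 8 mm above the rail tops. The wrist force rose to about 6 N when the box met the stop, at the predicted position.
- **Box:** The last top view puts its centre at lane x ≈ 100.8 mm, y ≈ 2 mm, square within about 0.005 rad. This is the top camera's estimate, good to about 2 mm.
- **Button:** Pressed with closed fingers after the box was home. It bottomed at 11.8 N after about 6 mm of travel and looked fully up again afterwards.
- **Surroundings:** The jar, bottle and small box look unmoved in the pictures, and the arm ended clear of everything. No force suggested a rail contact.

**Checks that disagreed:**
- **Side camera:** It disagreed with the top camera by a few pixels vertically. I used the top view for lane and box positions, and compared the fingertip with its predicted position in the side view.
- **Box fits:** Some fits were thrown off by the arm hiding an edge or by the nearby rail, and I left those out.

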